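Load the tilted ram rest and set its valve to float

ROBOT

A 6-joint arm with a two-finger parallel gripper is mounted at the origin on the work surface. World frame = base frame: x ahead of the robot, y to its left, z up, the work surface at z = 0. Lengths are in m, angles in rad, forces in N, time in s.
With the tool pointing down it reaches from about 0.425 to 0.95 m from the base axis. Payload 14.7 kg.
Tool frame: the origin (TCP) lies at the very end of the fingers, on their centre line; the grasp point (between the pads) lies 19 mm behind it; z points along the fingers, y is the line along which they close (so a half turn about z gives the same grasp; the last joint's range is limited). The gripper opens to 85 mm and grips with 20 to 120 N. Pads are 22 mm wide; open, the fingers measure 114 mm over their backs; the gripper's body (76 mm by 85 mm) begins 54 mm behind the grasp point. The pads swing forward as they close: fully open they stand 13 mm farther back than shut.
Start: joints at [1.095, 0.48, 1.596, -0, 1.065, -0.047], TCP at [0.27, 0.591, 0.231] pointing down, gripper open.
Joint ranges: [-2.75, 2.75], [-0.82, 2.05], [0.23, 2.67], [-1.56, 4.7], [0.09, 2.69], [-2.92, 2.92]. Speed limits (rad/s): [1.89, 1.89, 2.39, 3.01, 3.01, 3.01].

INTERFACE

Orientations are given as [roll, pitch, yaw] about the fixed x, y, z axes, in that order (R = Rz(yaw) Ry(pitch) Rx(roll)).
In Python, from rig import ctrl gives the robot as it stands. Calls block until the motion is done:
- ctrl.move_pose(position, orientation): joint-space move of the TCP to a pose.
- ctrl.servo_line(position, max_speed=0.15, ori=None, contact_N=None): straight line of the TCP; ori=None keeps the orientation; max_speed is the mean speed in m/s. With contact_N (N) it stops when the force on the tool has changed by that much, and returns True; else False.
- ctrl.move_joints(angles): joint-space move.
- ctrl.set_gripper(opening, grip_force=None): opening from 0.0 (shut) to 1.0 (fully open); grip_force is the grip in N (None keeps the last); returns when the fingers have stopped.
- ctrl.pause(seconds).
- ctrl.solve_ik(position, orientation): joint angles nearest the present ones, or None.
- ctrl.snapshot(name): name is "scene" or "top" or "wrist"; returns the picture (480x640x3 uint8, red, green, blue); there is no depth.
- ctrl.camera_info(name): a dict with "intrinsics" (3x3 intrinsics, pixels), "k1" (the pictures are not rectified: a ray, as slopes to the right and down, at radius r is drawn at 1 + k1 r^2 times it, then the intrinsics apply), "rvec" (rotation vector, rad) and "tvec" (3), from world to camera coordinates, as OpenCV has them. Camera axes: x right, y down, z forward; pixel columns grow to the right and rows downward; lengths in m; the calibration is good to about 2 mm. A picture is of the moment at which its call begins: read the wrist's pose just before it. camera_info takes no time and is no camera call; for the wrist camera it gives the pose at the moment of the call.
A pose or a line that the arm cannot do raises ctrl.MotionError and nothing moves.
- ctrl.job_done(): hands the job in; it is judged then, once.
Trained networks look in the newest picture that a camera, given by its name, has taken for a name from the list of things; names that differ only in an ending like _2 or _b are one class to them, and where a whole thing is asked for, a point or a joint stands for the part that bears it (a point fixed in the world has none). Each returns a list of dicts, best first, with "confidence" (0 to 1); they miss things now and then, are a little off and sometimes report something else, mostly with a low value. They report only what shows in the picture. A call takes as long as a camera call. They do not tell look-alikes from the thing itself.
- ctrl.outline_of(camera, name): "pixels" (480x640 bool, what is visible of it) and "at" ([column, row] in pixels, amid what is visible of it).
- ctrl.landmark_of(camera, name): "at" ([column, row] in pixels: a listed point, or the origin of a listed thing).
Readings, each from a call of its own:
- ctrl.current_clock(): time.
- ctrl.current_q(): joint angles.
- ctrl.current_joint_velocities(): joint speeds.
- ctrl.current_joint_efforts(): joint torques, N m.
- ctrl.current_eef_pos(): TCP position.
- ctrl.current_orientation(): TCP orientation.
- ctrl.current_wrist_force(): force on the tool from outside, world axes, zero at the start.
- ctrl.current_wrist_torque(): the same for the moment, N m.
- ctrl.current_width(): opening from 0.0 (shut) to 1.0 (fully open).
- ctrl.current_finger_force(): force on a finger pad.
Only numpy, scipy, OpenCV 4.12 (cv2) and the standard library are available. Lean on these libraries where they do the work, as an engineer would, in place of code of your own. Each camera call takes 0.05 s, during which the arm holds its last target. There are 200 camera calls.

TASK

Pick up the short steel tube and lay it flat along the narrow sloping rail of the ram rest, centred on the rail and with its lower end against the stop lip, keeping hold of it until it lies there. Then put the ram in float: push the ball-knobbed lever away from the robot, past the stiff detent, so that it stays in its float notch when you let go. Leave the cross-bar lever next to it as it is and do not knock over the spray can.

Things in the scene. Friction and masses are not known exactly. Their poses are not given: they have to be found in the camera images.
- tube: loose rectangular steel hollow section, 140 long (its x) x 40 wide (its y) x 25 high (its z), walls 2.5 thick, about 0.33 kg, lying flat on the table with its 40 mm width across; origin at the centre of its underside. Its two ends and its two broad faces are alike. It can be gripped across the 40 mm width.
- tube_mid (a point): the centre of the tube's volume
- deck: steel rail of the rest, 24 wide, 18 thick, 152 long, sloping 30 degrees, low end away from the robot. Origin on its upper face, centre line, where it meets the stop lip at the low end, 76 above the table; x down the slope along the rail, y across it (level), z square to its upper face. The lip (36 wide) stands 12 above that face. A tube laid home has its centre at x -70, y 0, z 12.5.
- rest: the stand that carries the rail: base plate 140 x 100 x 14, a grey upright cylinder 52 thick to height 54 and a steel ram rod 24 thick above it; fixed; origin at the centre of the underside of the plate, on the table
- valve_ball: fixed single-spool hand valve with the ball-knobbed lever; grey block 100 x 55 x 50 on a plate 130 x 90, with two steel gate plates up to 86 high beside the lever. Origin at the centre of its underside on the table; its x is the direction in which the lever is pushed to float, z up. The lever's pivot is 72 above the origin, its axis along y.
- lever_ball (a joint): angle (rad) of the ball-knobbed lever, growing as the knob goes to the valve's +x. 0 to 0.03: neutral, leaning about 0.25 back to -x. A light spring returns it from anywhere short of the detent's crest. At about 0.25 it meets the detent: about 10 N at the knob, easing towards the crest at about 0.42; past that it snaps on by itself to the float notch, 0.55 (leaning 0.30 to +x), its end stop
- ball_grip (a point): centre of the black ball knob, 34 in diameter, at the end of the 12 mm thick steel lever, 150 from the pivot
- valve_bar: the other valve, same block, same axes, whose lever ends in a level cross-bar; it may stand on either side of the ball-knob valve. Fixed.
- lever_bar (a joint): angle (rad) of the cross-bar lever, same sense and same springs and detent; about 0 now; to be left there
- bar_grip (a point): centre of the black cross-bar, 70 long (along the valve's y) and 18 thick, 150 from its pivot
- spray_can: loose standing spray can, 54 in diameter, 150 high, 0.3 kg; origin at the centre of its underside, z up
Mind the look-alikes: they are no part of the job. What is shaped like the tube but orange is not meant.

How it is judged:
On the way, in this order (a step that is already met when the one before it is completed fails the run):
1. the tube lies flat on the rail, centred, against the lip, while still held by the fingers (x of tube_mid in the frame of deck between -0.077 and -0.064 m and y of tube_mid in the frame of deck between -0.009 and 0.009 m and z of tube_mid in the frame of deck between 0.009 and 0.0165 m and angle between the x axis of tube and the x axis of deck, either way round below 0.12 rad and angle between the z axis of tube and the z axis of deck, either way round below 0.12 rad and contact force between the fingers and tube above 1 N), for 0.1 s.
2. the tube, let go, stays on the rail (x of tube_mid in the frame of deck between -0.077 and -0.064 m and y of tube_mid in the frame of deck between -0.009 and 0.009 m and z of tube_mid in the frame of deck between 0.009 and 0.0165 m and angle between the x axis of tube and the x axis of deck, either way round below 0.12 rad and angle between the z axis of tube and the z axis of deck, either way round below 0.12 rad and contact force between the fingers and tube below 0.1 N), for 0.2 s.
3. the ball-knobbed lever is past its detent, in the float notch (x of tube_mid in the frame of deck between -0.077 and -0.064 m and y of tube_mid in the frame of deck between -0.009 and 0.009 m and z of tube_mid in the frame of deck between 0.009 and 0.0165 m and angle between the x axis of tube and the x axis of deck, either way round below 0.12 rad and angle between the z axis of tube and the z axis of deck, either way round below 0.12 rad and value of joint lever_ball above 0.48 rad), for 0.2 s.
At the end, for the whole second after the job is handed in: The tube lies on the rail, flat and along it (0.12 rad), centre within 9 mm of its centre line, low end within 7 mm of the lip. The ball-knobbed lever stays in float by itself (over 0.48 rad), the cross-bar lever is in neutral (-0.10 to 0.12) and the spray can upright (0.2 rad) (all of step 3 and linear speed of tube below 0.01 m/s and value of joint lever_bar between -0.1 and 0.12 rad and angle between spray_can's own z axis and vertical below 0.2 rad); the robot touches nothing.
It fails at once if the cross-bar lever is moved by more than 0.15 rad (value of joint lever_bar above 0.15 rad).
It fails at once if the spray can is knocked over (angle between spray_can's own z axis and vertical above 0.5 rad).
It fails at once if the lever is pushed to float before the tube has been laid on the rail (value of joint lever_ball above 0.48 rad and not (z of tube_mid in the frame of deck above -0.02 m and distance between tube_mid and deck below 0.12 m)).
It also fails if it takes over 48 s, if anything falls off the work surface, if the arm or the gripper's body presses on something with over 40 N, if the wrist force passes 120 N, or if a joint passes its speed limit or range.

## Working session

There is one attempt and no reset: what is moved stays moved. The work goes in short steps, each a Python script; the robot and the scene stay as the last script left them, time stands still between calls to the robot, and variables do not carry over. Pictures are saved under pics/ and viewed, at most 10 in all, crops included, and the job is handed in when it is done.

```bash
mkdir -p pics; ls
cat > h.py <<'E'
import numpy as np, cv2
from rig import ctrl
def cam(n):
    c=ctrl.camera_info(n); K=np.array(c["intrinsics"],float); R=cv2.Rodrigues(np.array(c["rvec"],float))[0]; t=np.array(c["tvec"],float).ravel()
    return K,float(c["k1"]),R,t
def rays(c,px):
    K,k1,R,t=c
    u=cv2.undistortPoints(np.array(px,float).reshape(-1,1,2),K,np.array([k1,0,0,0.])).reshape(-1,2)
    d=np.c_[u,np.ones(len(u))]@R
    return -R.T@t, d
def onz(c,px,z):
    o,d=rays(c,px); return o+d*((z-o[2])/d[:,2])[:,None]
def proj(c,P):
    K,k1,R,t=c
    return cv2.projectPoints(np.array(P,float).reshape(-1,1,3),cv2.Rodrigues(R)[0],t,K,np.array([k1,0,0,0.]))[0].reshape(-1,2)
def tri(obs):
    A=np.zeros((3,3));b=np.zeros(3)
    for c,p in obs:
        o,d=rays(c,[p]); d=d[0]/np.linalg.norm(d[0]); M=np.eye(3)-np.outer(d,d); A+=M;b+=M@o
    return np.linalg.solve(A,b)
def save(n,f):
    im=ctrl.snapshot(n); cv2.imwrite(f,im[:,:,::-1]); return im
E
python3 - <<'E'
from h import *
for n in ["scene","top"]:
    im=save(n,f"pics/{n}0.png"); c=cam(n); print(n,"cam at",(-c[2].T@c[3]).round(3),c[0][0,0],c[1])
    for k in ["tube","tube_mid","deck","rest","valve_ball","ball_grip","valve_bar","bar_grip","spray_can"]:
        print(k,[(np.round(d["at"],1).tolist(),round(d["confidence"],2)) for d in ctrl.landmark_of(n,k)])
print(ctrl.current_clock())
E
```

```text
pics
scene cam at [ 1.098 -0.754  0.961] 588.9906220931358 -0.027355541347903346
tube [([246.3, 358.0], 0.59), ([144.2, 357.9], 0.57)]
tube_mid [([247.3, 350.5], 0.81), ([144.9, 356.2], 0.77)]
deck [([344.9, 315.4], 0.93)]
rest [([323.0, 328.5], 0.91)]
valve_ball [([403.2, 274.7], 0.96)]
ball_grip [([397.2, 191.6], 0.57)]
valve_bar [([394.2, 210.2], 0.82)]
bar_grip [([386.5, 133.6], 0.82)]
spray_can [([327.9, 254.3], 0.62)]
top cam at [ 0.219 -0.046  1.633] 607.4419349706264 -0.06939716997226124
tube [([410.6, 259.8], 0.93), ([462.3, 317.9], 0.61)]
tube_mid [([459.3, 316.2], 0.69), ([410.4, 260.6], 0.63)]
deck [([357.3, 205.5], 0.8), ([194.8, 265.4], 0.61)]
rest [([355.2, 233.9], 0.98)]
valve_ball [([269.6, 213.9], 0.64)]
ball_grip [([255.7, 211.3], 0.57)]
valve_bar [([194.1, 265.0], 0.62), ([407.6, 259.7], 0.21)]
bar_grip [([176.4, 266.7], 0.84)]
spray_can [([286.2, 283.3], 0.69)]
1.0
```

View pics/scene0.png

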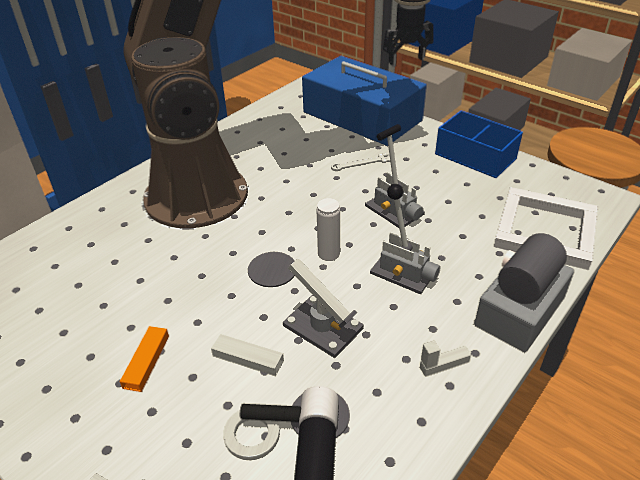

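View pics/top0.png

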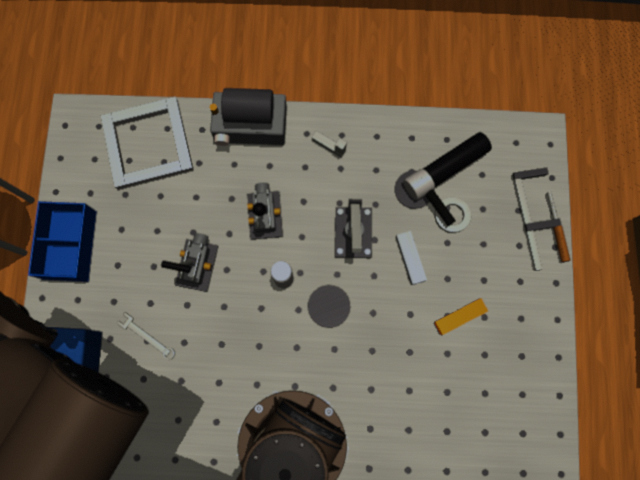

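The scene view has the grey tube at (247,353) and the orange look-alike at (144,357). The rest is at (323,328), the ball valve at (403,262), the bar valve at (394,205) and the can at (328,230). The top view agrees, with the tube at (411,258), the rest at (354,230) and the ball knob at (260,209). Next I'll get coarse positions, then a closer look with the wrist camera.

Run:
```python
from h import *
s,t=cam("scene"),cam("top")
for k,a,b in [("tube_mid",(247.3,350.5),(410.4,260.6)),("deck",(344.9,315.4),(357.3,205.5)),("rest",(323,328.5),(355.2,233.9)),("valve_ball",(403.2,274.7),(269.6,213.9)),("ball_grip",(396,191.5),(260,210)),("valve_bar",(394,210),(194,265)),("bar_grip",(386.5,133.6),(176.4,266.7)),("can",(327.9,254.3),(286,283))]:
    print(k,tri([(s,a),(t,b)]).round(3), "z0 scene",onz(s,[a],0)[0].round(3),"top",onz(t,[b],0)[0].round(3))
# tube from top outline
ctrl.snapshot("top"); 
for d in ctrl.outline_of("top","tube"):
    P=onz(t,np.argwhere(d["pixels"])[:,::-1],0.025)[:,:2]; r=cv2.minAreaRect(P.astype(np.float32)); print("tube",d["at"],r)
for k in ["deck","rest","valve_ball","valve_bar"]:
    for d in ctrl.outline_of("top",k)[:1]:
        P=onz(t,np.argwhere(d["pixels"])[:,::-1],0.014 if k!="deck" else .11)[:,:2]; r=cv2.minAreaRect(P.astype(np.float32)); print(k,d["at"],d["confidence"],r)
# look from above: wrist camera offset
c=cam("wrist"); print("wristcam",(-c[2].T@c[3]).round(3),"axis",c[2][2].round(3),"x",c[2][0].round(3), c[0][0,0],c[1],ctrl.current_orientation())
```

```text
tube_mid [ 0.495 -0.296  0.014] z0 scene [ 0.487 -0.287  0.   ] top [ 0.496 -0.299  0.   ]
deck [ 0.625 -0.144  0.08 ] z0 scene [ 0.583 -0.088  0.   ] top [ 0.645 -0.15   0.   ]
rest [ 0.566 -0.145 -0.003] z0 scene [ 0.57  -0.145  0.   ] top [ 0.564 -0.147  0.   ]
valve_ball [0.611 0.092 0.001] z0 scene [0.611 0.094 0.   ] top [0.611 0.091 0.   ]
ball_grip [0.569 0.098 0.216] z0 scene [0.417 0.347 0.   ] top [0.621 0.119 0.   ]
valve_bar [ 0.457  0.287 -0.006] z0 scene [0.458 0.278 0.   ] top [0.459 0.289 0.   ]
bar_grip [0.42  0.285 0.213] z0 scene [0.224 0.576 0.   ] top [0.453 0.337 0.   ]
can [ 0.425  0.04  -0.006] z0 scene [0.432 0.038 0.   ] top [0.421 0.036 0.   ]
tube [410.2, 257.3] ((0.5019518733024597, -0.29546526074409485), (0.1421455442905426, 0.046649590134620667), 18.363346099853516)
tube [463.0, 314.9] ((0.3478110432624817, -0.43043315410614014), (0.04282326251268387, 0.14463740587234497), 29.180395126342773)
deck [358.0, 221.2] 0.93 ((0.5661497116088867, -0.13752885162830353), (0.13982804119586945, 0.03890467435121536), 1.7158515453338623)
rest [353.3, 228.9] 0.74 ((0.5781012177467346, -0.13964568078517914), (0.16254088282585144, 0.09897683560848236), 1.96347177028656)
valve_ball [265.4, 210.6] 0.74 ((0.619436502456665, 0.10747222602367401), (0.15909141302108765, 0.09079721570014954), 7.654280185699463)
valve_bar [193.0, 263.3] 0.71 ((0.4723590612411499, 0.3031800091266632), (0.14244340360164642, 0.15147410333156586), 81.12382507324219)
wristcam [0.207 0.62  0.374] axis [ 0.249 -0.114 -0.962] x [0.416 0.909 0.   ] 422.2675793200608 -0.03723970443932147 [-3.14157829e+00 -2.10825700e-05  2.71280158e+00]
```

```bash
cat >> h.py <<'E'
from scipy.spatial.transform import Rotation as Ro
def ori(yaw,tilt=0.0,flip=False):
    # tool over an object frame with heading yaw pitched down by tilt; tool z = -object z
    R=Ro.from_euler('z',yaw)*Ro.from_euler('y',tilt)*Ro.from_euler('x',np.pi)
    if flip: R=R*Ro.from_euler('z',np.pi)
    return R
E_=lambda R: R.as_euler('xyz').tolist()
E
python3 - <<'E'
from h import *
for f in (0,1):
    for nm,p,y,tl in [("view",[.5,-.22,.34],.15,0),("pre",[.497,-.297,.12],.32,0),("grasp",[.497,-.297,.004],.32,0),("place30",[.575,-.144,.11],.03,np.pi/6),("place15",[.575,-.144,.11],.03,np.pi/12),("above30",[.62,-.144,.2],.03,np.pi/6)]:
        q=ctrl.solve_ik(p,E_(ori(y,tl,f))); print(f,nm,None if q is None else np.round(q,2))
# view
p=[.47,-.22,.36]
for f in (0,1):
    try:
        ctrl.move_pose(p,E_(ori(.15,0,f))); break
    except ctrl.MotionError as e: print(e)
c=cam("wrist"); save("wrist","pics/w1.png")
print(f,ctrl.current_clock(),(-c[2].T@c[3]).round(3))
for k in ["tube_mid","deck","rest"]:
    print(k,[(np.round(d["at"],1).tolist(),round(d["confidence"],2)) for d in ctrl.landmark_of("wrist",k)])
np.save("w1.npy",np.array(c,dtype=object),allow_pickle=True)
for k in ["tube","deck","rest"]:
    for i,d in enumerate(ctrl.outline_of("wrist",k)): 
        np.save(f"w1_{k}{i}.npy",d["pixels"]); print(k,i,d["at"],d["confidence"])
E
```

```text
0 view [-0.47  0.24  1.69 -0.    1.21  0.95]
0 pre [-0.59  0.52  1.86 -0.    0.76  0.66]
0 grasp [-0.59  0.69  1.92 -0.    0.53  0.66]
0 place30 [-0.22  0.82  1.4  -0.12  1.44  1.37]
0 place15 [-0.25  0.67  1.62 -0.08  1.11  1.33]
0 above30 [-0.21  0.79  1.21 -0.12  1.65  1.35]
1 view [-0.47  0.24  1.69 -0.    1.21 -2.19]
1 pre [-0.59  0.52  1.86 -0.    0.76 -2.48]
1 grasp [-0.59  0.69  1.92 -0.    0.53 -2.48]
1 place30 [-0.22  0.82  1.4  -0.12  1.44 -1.77]
1 place15 [-0.25  0.67  1.62 -0.08  1.11 -1.81]
1 above30 [-0.21  0.79  1.21 -0.12  1.65 -1.79]
0 4.3167 [ 0.539 -0.209  0.502]
tube_mid [([470.5, 296.4], 0.93), ([388.9, 160.4], 0.9)]
deck []
rest [([261.1, 78.3], 0.97), ([47.3, 10.6], 0.16)]
tube 0 [391.0, 158.8] 0.94
tube 1 [478.7, 292.2] 0.65
deck 0 [246.8, 79.5] 0.95
rest 0 [259.2, 75.3] 0.81
```

View pics/w1.png

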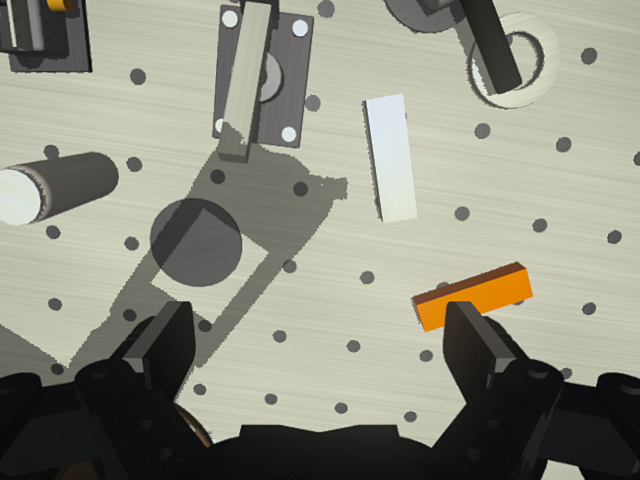

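The wrist view shows the tube at (390,158), the rail from (258,5) to (234,158) with its low end at the top edge of the frame, and the orange part at (473,297). I'll take a second view farther forward and fit box silhouettes across all the views.

```bash
cat > fit.py <<'E'
from h import *
from scipy.optimize import minimize
def boxc(x0,x1,y0,y1,z0,z1): return np.array([[x,y,z] for x in (x0,x1) for y in (y0,y1) for z in (z0,z1)])
TUBE=[boxc(-.07,.07,-.02,.02,0,.025)]
DECK=[boxc(-.152,0,-.012,.012,-.018,0),boxc(0,.008,-.018,.018,-.018,.012)]
def pose(v,tilt,z): 
    return Ro.from_euler('z',v[2])*Ro.from_euler('y',tilt), np.array([v[0],v[1],z])
def sil(c,boxes,R,t):
    m=np.zeros((480,640),np.uint8)
    for b in boxes:
        h=cv2.convexHull(proj(c,R.apply(b)+t).astype(np.float32)).reshape(-1,2)
        cv2.fillConvexPoly(m,np.round(h*16).astype(np.int32),1,shift=4)
    return m>0
def fit(obs,boxes,v0,tilt,z):
    def cost(v):
        R,t=pose(v,tilt,z); return np.mean([1-(s&m).sum()/max((s|m).sum(),1) for c,m in obs for s in [sil(c,boxes,R,t)]])
    best=None
    for d in (0,.1,-.1):
        s=np.array(v0)+[0,0,d]
        r=minimize(cost,s,method="Nelder-Mead",options=dict(initial_simplex=[s,s+[.01,0,0],s+[0,.01,0],s+[0,0,.08]],xatol=1e-4,fatol=1e-4))
        if best is None or r.fun<best.fun: best=r
    return best.x.round(4),round(best.fun,3)
E
python3 - <<'E'
from fit import *
import pickle
ctrl.move_pose([.60,-.2,.36],E_(ori(.1)))
c=cam("wrist"); im=save("wrist","pics/w2.png")
obs={"w1":tuple(np.load("w1.npy",allow_pickle=True)),"w2":c,"top":cam("top"),"scene":cam("scene")}
obs["w1"]=tuple(np.array(x,float) if np.ndim(x) else float(x) for x in obs["w1"])
M={"tube":{"w1":np.load("w1_tube0.npy")},"deck":{"w1":np.load("w1_deck0.npy")}}
ctrl.snapshot("top"); ctrl.snapshot("scene")
for nm,cn in [("w2","wrist"),("top","top"),("scene","scene")]:
    for k,P in [("tube",[.5,-.296,.02]),("deck",[.566,-.14,.11])]:
        L=ctrl.outline_of(cn,k); e=proj(obs[nm],[P])[0]
        L=[d for d in L if np.hypot(*(np.array(d["at"])-e))<40]
        if L: M[k][nm]=L[0]["pixels"]
pickle.dump((obs,M),open("obs.pkl","wb"))
for k,B,v0,tl,z in [("tube",TUBE,[.498,-.296,.32],0,0),("deck",DECK,[.625,-.144,.03],np.pi/6,.076)]:
    print(k,list(M[k]),"all",fit([(obs[n],m) for n,m in M[k].items()],B,v0,tl,z))
    for n,m in M[k].items(): print("  ",n,m.sum(),fit([(obs[n],m)],B,v0,tl,z))
v,_=fit([(obs[n],m) for n,m in M["deck"].items()],DECK,[.625,-.144,.03],np.pi/6,.076)
vt,_=fit([(obs[n],m) for n,m in M["tube"].items()],TUBE,[.498,-.296,.32],0,0)
im=im[:,:,::-1].copy()
for B,(R,t) in [(DECK,pose(v,np.pi/6,.076)),(TUBE,pose(vt,0,0))]:
    for b in B:
        for p in proj(c,R.apply(b)+t): cv2.circle(im,tuple(int(round(x)) for x in p),2,(0,0,255),-1)
cv2.imwrite("pics/w2o.png",im); print(ctrl.current_clock())
E
```

```text
tube ['w1', 'w2', 'top', 'scene'] all (array([ 0.5024, -0.2986,  0.3249]), np.float64(0.212))
   w1 4741 (array([ 0.502 , -0.2985,  0.324 ]), np.float64(0.033))
   w2 3908 (array([ 0.5023, -0.2984,  0.3301]), np.float64(0.036))
   top 274 (array([ 0.4984, -0.2974,  0.3812]), np.float64(0.701))
   scene 1659 (array([ 0.502 , -0.2996,  0.3069]), np.float64(0.057))
deck ['w1', 'w2', 'scene'] all (array([ 0.6282, -0.1385,  0.0316]), np.float64(0.063))
   w1 5206 (array([ 0.6294, -0.1389,  0.0323]), np.float64(0.045))
   w2 4796 (array([ 0.6283, -0.1391,  0.0158]), np.float64(0.047))
   scene 1301 (array([ 0.627 , -0.1404,  0.0238]), np.float64(0.04))
5.6583
```

View pics/w2o.png

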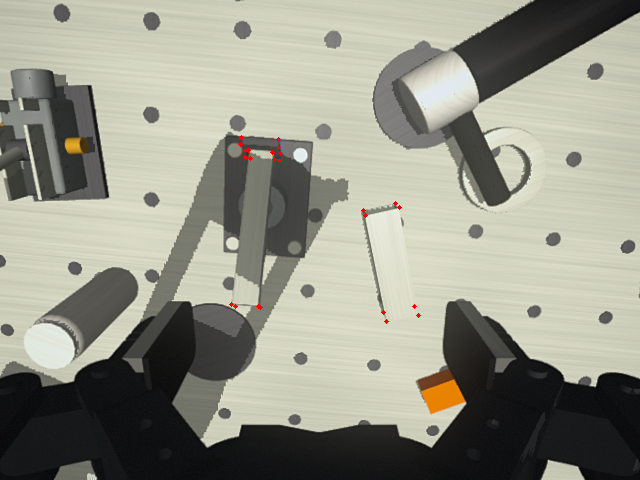

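Tube and rail fits look good: the red corners coincide with the tube and rail edges in the image. Now I'll grasp and lift.

Run:
```python
from h import *
o=E_(ori(.326)); p=np.array([.502,-.2985,.004])
ctrl.move_pose((p+[0,0,.09]).tolist(),o)
print("down contact",ctrl.servo_line(p.tolist(),.1,contact_N=8), ctrl.current_eef_pos())
w=ctrl.set_gripper(0.0,60); print(ctrl.current_width(),ctrl.current_finger_force(),ctrl.current_eef_pos())
f0=np.array(ctrl.current_wrist_force())
ctrl.servo_line((p+[0,0,.2]).tolist(),.15)
print(ctrl.current_width(),ctrl.current_finger_force(),np.array(ctrl.current_wrist_force())-f0,ctrl.current_clock())
save("scene","pics/s2.png")
dk=Ro.from_euler('z',.027)*Ro.from_euler('y',np.pi/6); d0=np.array([.6285,-.139,.076])
W=lambda x,z:(dk.apply([x,0,z])+d0).tolist()
ctrl.move_pose(W(-.082,.06),E_(ori(.027,np.pi/6)))
print(ctrl.current_eef_pos(),W(-.082,.06),ctrl.current_clock())
ctrl.servo_line(W(-.082,.018),.12)
c=cam("wrist");im=save("wrist","pics/w3.png")[:,:,::-1]
cv2.imwrite("pics/m3.png",cv2.resize(np.hstack([im,cv2.imread("pics/s2.png")]),(800,300)))
print(ctrl.current_wrist_force(),ctrl.current_clock())
s=ctrl.snapshot("scene")[:,:,::-1]; cv2.imwrite("pics/s3.png",cv2.resize(s[220:400,220:460],(720,540)))
```

```text
down contact False [ 0.50234312 -0.29872892  0.00450388]
0.45147992651095487 61.02794945240021 [ 0.502155   -0.29858968  0.00457047]
0.4571925080731613 60.750482976436615 [  0.64650451  -2.19056908 -13.27147672] 9.8583
[ 0.58767968 -0.13946039  0.16768345] [0.5875008656148015, -0.14010724570218325, 0.16896152422706634] 10.6833
[ 0.82950971 -0.926735   -4.39682676] 11.2333
```

View pics/s3.png

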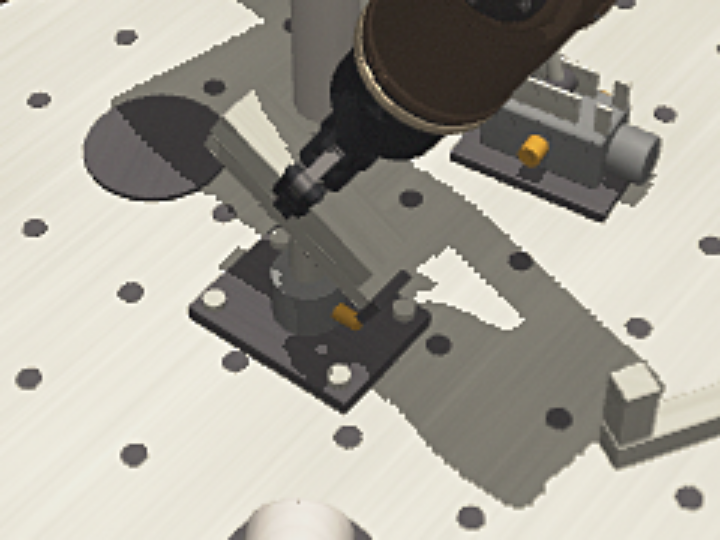

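View pics/w3.png

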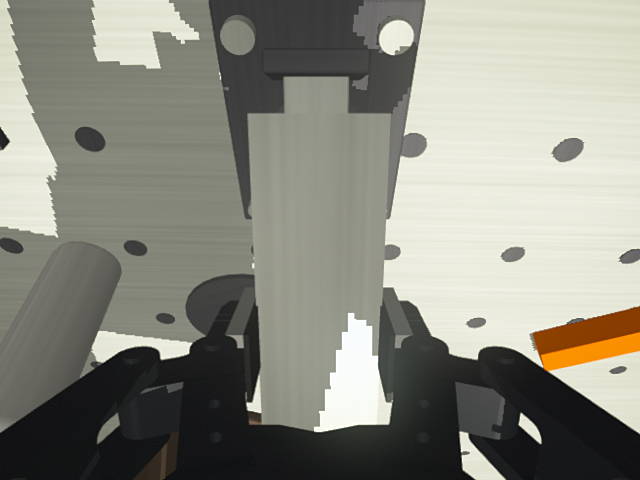

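The scene and wrist pictures show the tube held above the rail, parallel and centred: tube end centre at column 319, rail 317, lip 316. The lip is ahead of the tube. Next I'll lower it and slide it to the lip.

Run:
```python
from h import *
dk=Ro.from_euler('z',.027)*Ro.from_euler('y',np.pi/6); d0=np.array([.6285,-.139,.076])
W=lambda x,z:(dk.apply([x,0.0005,z])+d0).tolist()
D=lambda:(dk.inv().apply(np.array(ctrl.current_eef_pos())-d0)*1000).round(1)
F=lambda:dk.inv().apply(ctrl.current_wrist_force()).round(1)
print(D(),F())
r=ctrl.servo_line(W(-.082,-.002),.03,contact_N=5); d=D(); print("down",r,d,F())
z=d[2]/1000-.0003
r=ctrl.servo_line(W(-.060,z),.03,contact_N=10); print("slide",r,D(),F())
ctrl.pause(.3); print(D(),F(),ctrl.current_finger_force(),ctrl.current_clock())
save("wrist","pics/w4.png")
s=ctrl.snapshot("scene")[:,:,::-1]; cv2.imwrite("pics/s4.png",cv2.resize(s[220:400,220:460],(400,300)))
a=cv2.resize(cv2.imread("pics/w4.png"),(400,300)); cv2.imwrite("pics/m4.png",np.hstack([a,cv2.imread("pics/s4.png")]))
```

```text
[-81.9  -0.6  19.2] [ 2.2 -0.2 -4.3]
down True [-81.8   0.2   4.6] [-0.7 -0.1  6.9]
slide True [-69.4   0.4   4.6] [-6.3 -0.5  7.7]
[-69.4   0.4   4.6] [-4.4  0.1  7.3] 62.61806309223175 12.5833
```

View pics/m4.png

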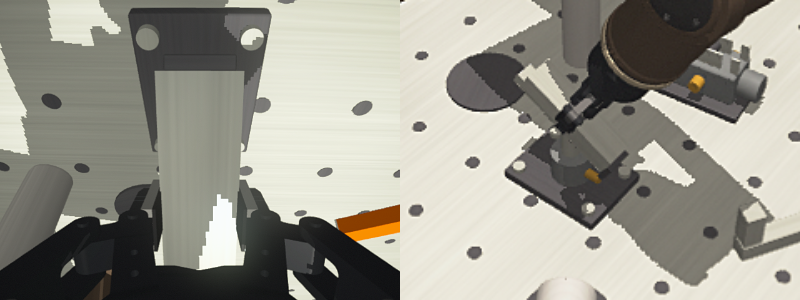

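The tube's end meets the lip in the wrist crop at about (198,70), and the contact point agrees at x = -69.4 mm. Releasing, backing off, then looking at the valve.

Run:
```python
from fit import *
dk=Ro.from_euler('z',.027)*Ro.from_euler('y',np.pi/6); d0=np.array([.6285,-.139,.076])
ctrl.set_gripper(0.8); ctrl.pause(.25)
p=np.array(ctrl.current_eef_pos()); ctrl.servo_line((p+dk.apply([0,0,.14])).tolist(),.15)
print(ctrl.current_finger_force(),ctrl.current_clock())
im=save("wrist","pics/w5.png"); c=cam("wrist"); L=ctrl.outline_of("wrist","tube")
for d in L: print(d["at"],d["confidence"],d["pixels"].sum())
m=L[0]["pixels"]; o,dr=rays(c,np.argwhere(m)[:,::-1])
o2=dk.inv().apply(o-d0); r2=dk.inv().apply(dr); P=o2+r2*((.025-o2[2])/r2[:,2])[:,None]
print("tube on deck",cv2.minAreaRect((P[:,:2]*1000).astype(np.float32)))
ctrl.set_gripper(0.0)
ctrl.move_pose([.56,.02,.40],E_(ori(.1)))
c=cam("wrist"); im=save("wrist","pics/w6.png")
import pickle; pickle.dump(c,open("w6.pkl","wb"))
for k in ["valve_ball","ball_grip","valve_bar","bar_grip","lever_ball","spray_can","tube_mid"]:
    print(k,[(np.round(d["at"],1).tolist(),round(d["confidence"],2)) for d in ctrl.landmark_of("wrist",k)])
ctrl.snapshot("scene")
print("scene",[(np.round(d["at"],1).tolist(),round(d["confidence"],2)) for k in ["ball_grip","valve_ball","tube_mid"] for d in ctrl.landmark_of("scene",k)])
print(ctrl.current_clock())
```

```text
0.0 14.4167
[319.5, 214.4] 0.88 13269
tube on deck ((-69.82084655761719, 0.32160377502441406), (140.07191467285156, 41.090457916259766), 0.21763700246810913)
valve_ball [([258.2, 130.5], 0.85)]
ball_grip [([214.5, 184.8], 0.87)]
valve_bar [([119.2, 229.3], 0.62)]
bar_grip []Traceback (most recent call last):
  File "<stdin>", line 16, in <module>
ValueError: it knows: ball_grip, bar_grip, deck, rest, spray_can, tube, tube_mid, valve_ball, valve_bar
```

View pics/w6.png

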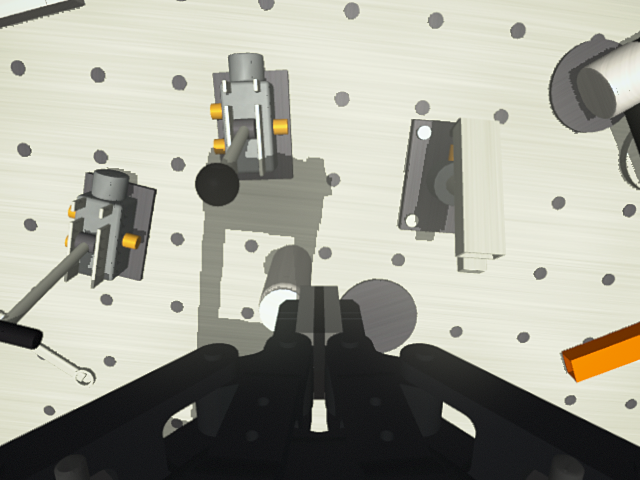

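The view shows the tube lying on the rail at (480,190) and the ball knob at (217,184). The valve plate's right edge runs from (288,70) to (293,177). From these I'll get the knob position and the valve yaw.

Run:
```python
from h import *
import pickle
c=pickle.load(open("w6.pkl","rb"))
e=onz(c,[(288,70),(293,177),(213,72)],.008); v=e[0]-e[1]; print(e.round(4),np.arctan2(v[1],v[0]),np.linalg.norm(v), "across",e[0]-e[2])
print("origin",onz(c,[(258.2,130.5)],0).round(4),"knob z.217",onz(c,[(217,184.5)],.217).round(4))
s=cam("scene"); ctrl.snapshot("scene"); d=ctrl.outline_of("scene","ball_grip")
print([(x["at"],x["confidence"]) for x in d], [(x["at"],x["confidence"]) for x in ctrl.landmark_of("scene","ball_grip")])
print("tri",tri([(c,(217,184.5)),(s,(395.8,191.5))]).round(4))
print(ctrl.current_eef_pos(),ctrl.current_clock())
```

```text
[[0.6763 0.0674 0.008 ]
 [0.5495 0.0508 0.008 ]
 [0.6655 0.1564 0.008 ]] 0.13049366378699073 0.12789199516237304 across [ 0.0107502  -0.08898402  0.        ]
origin [[0.6021 0.0994 0.    ]] knob z.217 [[0.5693 0.0995 0.217 ]]
[([402.3, 208.4], 0.97), ([326.3, 228.9], 0.55)] [([397.8, 190.8], 0.82), ([328.5, 255.2], 0.68), ([322.9, 327.9], 0.44), ([322.7, 294.3], 0.26)]
tri [0.5691 0.0999 0.2155]
[0.56024442 0.01971569 0.39929277] 16.5417
```

Run:
```python
from h import *
y=.125; u=np.array([np.cos(y),np.sin(y),0]); O=np.array([.607,.1042,0]); o=E_(ori(y))
P=lambda s,z:(O+u*s+[0,0,z]).tolist()
S=lambda:round(float((np.array(ctrl.current_eef_pos())-O)@u)*1000,1)
ctrl.move_pose(P(-.10,.30),o)
ctrl.servo_line(P(-.10,.196),.15)
f0=np.array(ctrl.current_wrist_force())
print("touch",ctrl.servo_line(P(-.045,.196),.05,contact_N=1.0),S(),np.array(ctrl.current_wrist_force())-f0)
for s in (-.04,-.02,-.01,0,.006,.012):
    ctrl.servo_line(P(s,.196),.05); print(s,S(),(np.array(ctrl.current_wrist_force())-f0).round(1))
ctrl.pause(.2); ctrl.servo_line(P(-.06,.196),.12); ctrl.servo_line(P(-.10,.32),.15)
c=cam("wrist"); save("wrist","pics/w7.png"); print([(d["at"],d["confidence"]) for d in ctrl.landmark_of("wrist","ball_grip")])
print("expected float knob px",proj(c,[O+u*.0443+[0,0,.2153]]),"neutral",proj(c,[O-u*.037+[0,0,.2173]]))
print(ctrl.current_clock())
```

```text
touch True -57.7 [-0.6582457   0.77666796  0.18237161]
-0.04 -40.0 [-1.1  0.5  0. ]
-0.02 -20.1 [-8.6  0.5  5.3]
-0.01 -9.8 [-4.5  1.2  2.9]
0 0.3 [-0.3 -0.3 -0.1]
0.006 6.4 [-0.5  0.8  0.1]
0.012 12.4 [0.1 0.9 0. ]
[]
expected float knob px [[318.32797253 -34.38527395]] neutral [[318.40048635 125.55812391]]
23.1583
```

View pics/w7.png

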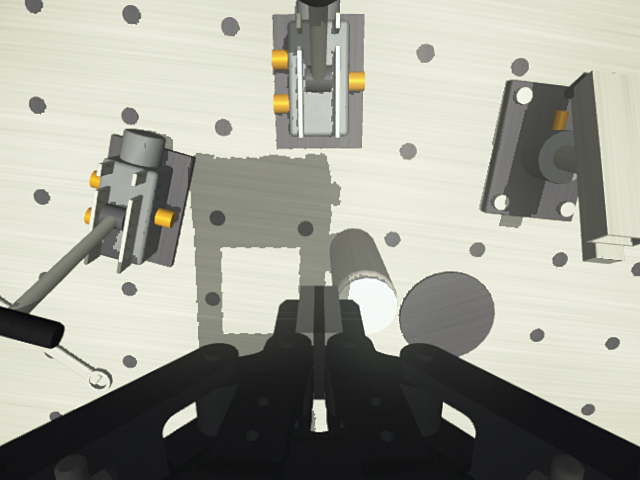

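The lever now leans away, with the knob at the top edge (318,0), and the push force fell to zero past the crest. A quick numeric check from the fixed cameras, then I'll hand in.

Run:
```python
from h import *
y=.125; u=np.array([np.cos(y),np.sin(y),0]); O=np.array([.607,.1042,0])
s=cam("scene"); ctrl.snapshot("scene"); ctrl.snapshot("top"); t=cam("top")
for n,c in (("scene",s),("top",t)):
    print(n,[(np.round(d["at"],1).tolist(),round(d["confidence"],2)) for d in ctrl.landmark_of(n,"ball_grip")],"float",proj(c,[O+u*.0443+[0,0,.2153]]).round(1),"neutral",proj(c,[O-u*.037+[0,0,.2173]]).round(1))
dk=Ro.from_euler('z',.027)*Ro.from_euler('y',np.pi/6)
print("tube",[(np.round(d["at"],1).tolist(),round(d["confidence"],2)) for d in ctrl.landmark_of("scene","tube_mid")],proj(s,[dk.apply([-.07,0,.0125])+[.6285,-.139,.076]]).round(1))
a=[d["at"] for d in ctrl.landmark_of("scene","ball_grip")][:1]
if a and np.hypot(*(np.array(a[0])-proj(s,[O+u*.0443+[0,0,.2153]])[0]))<10: print(ctrl.job_done())
```

```text
scene [([428.9, 205.0], 0.9), ([325.0, 327.3], 0.19)] float [[431.6 204.3]] neutral [[396.2 191.1]]
top [] float [[256.8 176.6]] neutral [[258.9 208.7]]
tube [([323.0, 284.0], 0.76), ([143.0, 357.9], 0.61)] [[325.3 287.9]]
the job is handed in; nothing more can be done
None
```

The job is handed in: the tube lies on the rail against the lip, the ball-knobbed lever is in float as measured in the last camera check, and the cross-bar lever and spray can were not touched; no pass/fail result came back.

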